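# Park the injection needle and hold the swivel's index plunger clear

### The job

Turn the manipulator's black drive knob until the needle carriage's pointer lines up with the long park line on its rule, so the glass needle is drawn back off the slide. Only then pull the swivel base's sprung index plunger straight up as far as it goes, so that its pin is clear of the hole in the disc, and finish while still holding it there in the gripper, so that I can swing the arm aside: leave the arm pointing as it is. Do not touch the needle, and leave the other things on the bench where they are.

Things in the scene. Friction and masses are not known exactly. Their poses are not given: they have to be found in the camera images.
- rig: Injection rig: dark steel base plate 220 (x) x 400 (y) x 12 mm, fixed on the bench. Origin: centre of its underside, z up. At its -y end a white viewer box 125 x 110 mm, top 55 mm above the bench, with a glass slide on top; on its +y half the swivel base with the manipulator; at its +y end the aluminium bracket of the index plunger. Everything but the drive knob is lower than 116 mm.
- swivel (a joint): Turn (rad) of the swivel base: steel index disc 150 mm across, top 42 mm above the bench, axis at (0, 80 mm) of the rig, with twelve holes in its rim; it carries the manipulator (drive housing 44 x 85 mm). 0 = pointing as at the start. The plunger's pin locks it with about 1 degree of play; with the pin out only slight friction (0.4 N m) holds it.
- drive_knob (a joint): Turn of the drive knob, rad, positive counter-clockwise seen from above. Pinion and rack: 1 rad moves the carriage 10 mm; counter-clockwise draws the needle back (to the rig's +y). Stays where it is left, turns easily (about 0.05 N m). Stops at about 0 and 5 rad; the park line is at 4.0 rad.
- knob_grip (a point): Centre of the drive knob: black fluted round knob with an upright axis, 35 mm across and 24 mm high (118 to 142 mm above the bench), on the robot's side of the drive, with free space all round it at that height. This point is on its axis, 136 mm above the bench, 6 mm below its top: the height to grip, with the fingertips still above all else.
- carriage (a joint): Travel of the needle carriage, m, driven by the knob; 0 = needle fully forward, 0.040 = pointer at the park line, 0.050 = fully back.
- pointer (a point): Tip of the black pointer on the carriage, 2 mm wide, just over the white rule on the far side (rig +x) of the drive, 102 mm above the bench.
- park_line (a point): Middle of the park line: the one line that crosses the full 26 mm width of the white rule (85 mm long; its other lines are short, 5 mm apart). Its y axis runs along the rule, positive the way the needle draws back; the pointer starts 14 to 32 mm on the -y side of it. Rule top 100 mm above the bench.
- plunger (a joint): Lift of the index plunger, m; 0 = pin seated 9 mm deep in the hole of the disc, 0.012 = fully back against its stop. The spring pulls it down with 7 N seated, rising to 13 N fully back; it does not latch and snaps home when let go.
- plunger_knob: Pull knob of the index plunger: black round mushroom knob with an upright axis, 26 mm across and 20 mm high (widest over its upper 14 mm). Origin: centre of its underside, 88 mm above the bench when seated. Under it a steel sleeve 17 mm across ends 4 mm below; the bracket's top is 64 mm above the bench. Nothing stands within 40 mm beside it at its height.
- plunger_grip (a point): Point on the plunger's axis, 11 mm above the underside of the pull knob (99 mm above the bench when seated): the height to grip.
- needle: Needle holder, a steel rod 8 mm thick that slopes down from the carriage towards the rig's -y, and the thin glass needle in its end. Fragile: not to be touched. Origin: on the carriage, not at the needle.
- vial: Small amber glass vial, 26 mm across, 45 mm high, loose on the rig's base plate. Origin: centre of its underside.
- hex_key: Steel hex key, L-shaped, 24 x 85 mm, 6 mm thick, loose on the base plate. Origin: under its middle.
- tube_rack: Violet tube rack 85 x 200 x 40 mm with a few tubes, on the bench. Origin: centre of its underside.
- well_block: Black 24-well block 88 x 128 x 22 mm, on the bench. Origin: centre of its underside.
- beaker: Glass beaker, 68 mm across, 85 mm high, on the bench. Origin: centre of its underside.
- petri_dish: Closed clear petri dish, 92 mm across, 16 mm high, on the bench. Origin: centre of its underside.
- tip_box: Pipette tip box, blue with a clear lid, 87 x 122 x 84 mm, on the bench. Origin: centre of its underside.

How it is judged:
By the outcome, as a careful person would: the job done as asked, in the order asked, and still so for the second after the job is handed in, while the arm keeps its last pose, push and grip.
It also fails if it takes over 69 s, if anything falls off the work surface, if the arm or the gripper's body presses on something with over 40 N, if the wrist force passes 120 N, or if a joint passes its speed limit or range.

### The arm

A 6-joint arm with a two-finger parallel gripper is mounted at the origin on the work surface. World frame = base frame: x ahead of the robot, y to its left, z up, the work surface at z = 0. Lengths are in m, angles in rad, forces in N, time in s.
With the tool pointing down it reaches from about 0.375 to 0.825 m from the base axis. Payload 5.5 kg.
Tool frame: the origin (TCP) lies on the centre line of the jaws, within the pads' length; the fingertips stand 19 mm ahead of it and the grasp point (between the pads) is the TCP (bot.tips_ahead is the distance from the TCP to the fingertips, in m); z points along the fingers, y is the line along which they close (so a half turn about z gives the same grasp; the last joint's range is limited). The gripper opens to 85 mm and grips with 20 to 120 N. Pads are 22 mm wide; open, the fingers measure 114 mm over their backs; the gripper's body (76 mm by 85 mm) begins 54 mm behind the grasp point. The pads swing forward as they close: fully open they stand 13 mm farther back than shut.
Start: joints at [-1.15, 0.314, -0.047, 1.21, 0, 1.571], TCP at [0.245, -0.548, 0.212] pointing down, gripper open.
Joint ranges: [-2.67, 2.67], [-0.69, 1.73], [-1.03, 1.25], [-2.08, 2.16], [-1.42, 1.45], [-3.14, 3.14]. Speed limits (rad/s): [2.39, 2.39, 3.01, 3.14, 3.14, 3.14].

### API

Orientations are given as a 3x3 rotation matrix whose columns are the frame's x, y, z axes.
In Python, from workcell import bot, eyes gives the robot as it stands.
- The arm moves only by the shell command python3 -m creep 'ROWS' [FORCE]. ROWS is JSON, a list of rows, each a list of 5 numbers: the closure, from 0 (fully open) to 1 (shut), then the shift along the tool's x, y, z in cm, then the turn about the tool's z in degrees. In form: [[fingers, dx, dy, dz, roll], ...]. A call has 1 to 10 rows; each row is the pose to reach, as a shift and turn from the pose commanded when the call began, along the tool's axes at that moment; what a row does not reach only later rows make up. A row lasts 1/10 s, in which the tool goes at most 50 mm and 8.59 degrees, less where a joint would pass 70% of its speed; a pose out of reach is approached as far as the arm can. A call with a gripper value outside its range is refused whole. The fingers move at their own pace and stop on an object; FORCE is the grip in N (left out, the last holds). Time passes only in rows, so rows that repeat a pose let the fingers close. It gives the time, the measured TCP pose, the force, the opening and the grip force at its end, in the units of the state.
- bot.sense(): the state, without advancing time (a new reading comes with each control period).
- eyes.camera(name): name is "scene" or "top"; returns (picture, depth): 384x512x3 uint8, red, green, blue; 384x512 float32, m along the optical axis (not along the pixel's ray), 0 where there is no reading.
- eyes.camera_params(name): a dict with "mtx" (3x3 intrinsics, pixels), "xyz" and "rotation" of the camera in the world. Camera axes: x right, y down, z forward; pixel columns grow to the right and rows downward; lengths in m; the calibration is good to about 2 mm. A picture is of the moment at which its call begins. camera_params takes no time and is no camera call.
- bot.hand_in(): hands the job in; it is judged then, once.
The state is a dict: "clock": time; "q": joint angles; "qd": joint speeds; "effort": joint torques, N m; "eef_pos": TCP position; "orientation": TCP orientation; "ft_force": force on the tool from outside, world axes, zero at the start; "ft_torque": the same for the moment, N m; "opening": opening from 0.0 (shut) to 1.0 (fully open); "grip_force": force on a finger pad.
Only numpy, scipy, OpenCV 4.12 (cv2) and the standard library are available. Lean on these libraries where they do the work, as an engineer would, in place of code of your own. Each camera call takes 0.05 s, during which the arm holds its last target. There are 200 camera calls.

## Working session

There is one attempt and no reset: what is moved stays moved. The work goes in short steps, Python scripts to look and compute and a shell command to move; the robot and the scene stay as the last step left them, time stands still between calls to the robot, and variables do not carry over. Pictures are saved under pics/ and viewed, at most 10 in all, crops included, and the job is handed in when it is done.

```bash
mkdir -p pics
cat > h.py <<'E'
import numpy as np,cv2
from workcell import bot,eyes
def shot(n,f=None):
    im,d=eyes.camera(n)
    if f: cv2.imwrite(f,im[:,:,::-1])
    return im,d
def ray(n,u,v,z):
    p=eyes.camera_params(n);K=np.array(p["mtx"]);R=np.array(p["rotation"]);c=np.array(p["xyz"])
    r=R@np.linalg.inv(K)@np.array([u,v,1.]);return c+r*(z-c[2])/r[2]
def proj(n,P):
    p=eyes.camera_params(n);q=np.array(p["mtx"])@np.array(p["rotation"]).T@(np.array(P)-p["xyz"]);return q[:2]/q[2]
E
python3 - <<'E'
from h import *
for n in("top","scene"):
    im,d=shot(n);np.save(n,im);np.save(n+"d",d);cv2.imwrite(f"pics/{n}0.png",im[:,:,::-1])
    p=eyes.camera_params(n);print(n,p)
s=bot.sense();print(s["clock"],s["eef_pos"],s["orientation"],s["ft_force"])
E
```

```text
top {'mtx': array([[432.4639269 ,   0.        , 248.90108165],
       [  0.        , 432.4639269 , 191.19270365],
       [  0.        ,   0.        ,   1.        ]]), 'xyz': array([0.35127249, 0.03073928, 1.19673965]), 'rotation': array([[-0.00492071, -0.97555241,  0.2197118 ],
       [-0.99998023,  0.00566051,  0.0027377 ],
       [-0.00391445, -0.21969399, -0.97556098]])}
scene {'mtx': array([[371.48002877,   0.        , 252.77835242],
       [  0.        , 371.48002877, 195.73522908],
       [  0.        ,   0.        ,   1.        ]]), 'xyz': array([ 1.18894826, -0.32483779,  0.70974898]), 'rotation': array([[ 0.51552178,  0.5546117 , -0.65317927],
       [ 0.85665898, -0.35075965,  0.37828965],
       [-0.01930507, -0.75456844, -0.65593733]])}
0.1 [ 0.24488159 -0.54714351  0.21084842] [[ 9.12743493e-01  4.08532643e-01 -6.28326050e-04]
 [ 4.08533126e-01 -9.12742464e-01  1.37075016e-03]
 [-1.35036817e-05 -1.50783529e-03 -9.99998863e-01]] [0.21725731 0.08040802 0.47214552]
```

View pics/top0.png

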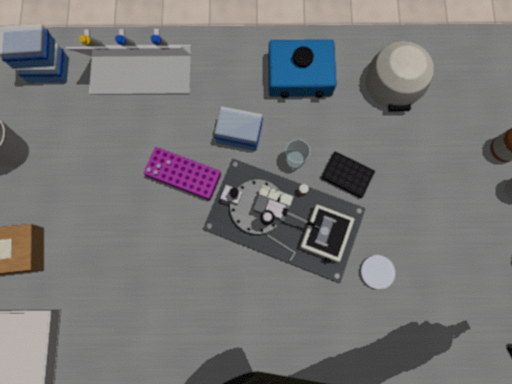

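View pics/scene0.png

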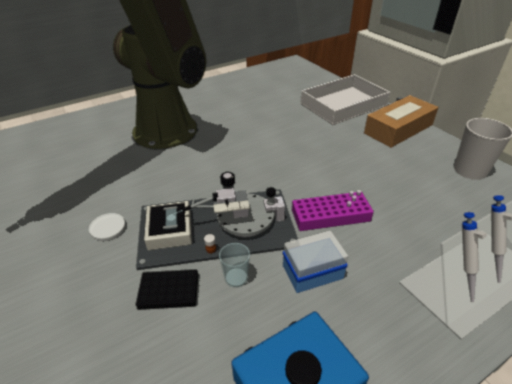

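The top view shows the rig rotated: plunger knob about (234,193), drive knob about (267,217), viewer box at (328,232). In the scene view the drive knob is at (228,180) and the plunger at (271,193). I'll enlarge both.

Run:
```python
from h import *
a=np.load("top.npy")[150:285,195:375];b=np.load("scene.npy")[160:275,130:310]
a=cv2.resize(a,(720,540),interpolation=cv2.INTER_CUBIC);b=cv2.resize(b,(720,460),interpolation=cv2.INTER_CUBIC)
cv2.imwrite("pics/a.png",a[:,:,::-1]);cv2.imwrite("pics/b.png",b[:,:,::-1])
for n,us in(("top",[(237,161),(207,228),(338,276),(363,209)]),):
    for u in us: print(u,ray(n,*u,.012).round(4))
```

```text
(237, 161) [0.7066 0.0676 0.012 ]
(207, 228) [0.5148 0.1501 0.012 ]
(338, 276) [ 0.3831 -0.2042  0.012 ]
(363, 209) [ 0.5655 -0.2828  0.012 ]
```

View pics/a.png

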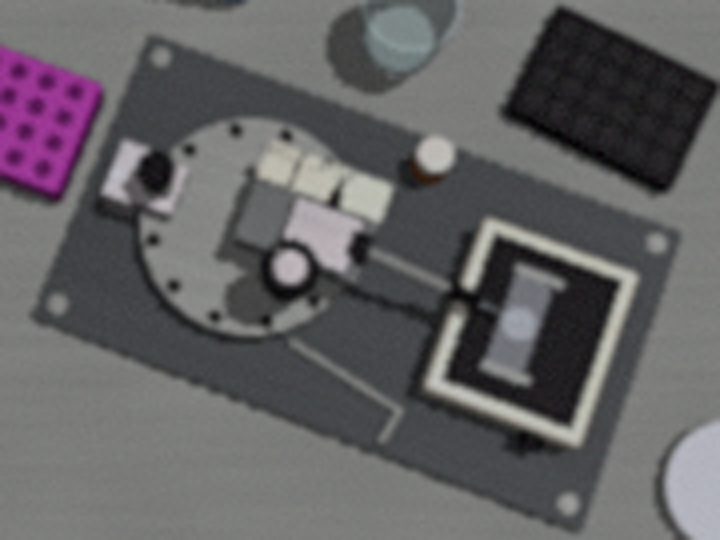

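View pics/b.png

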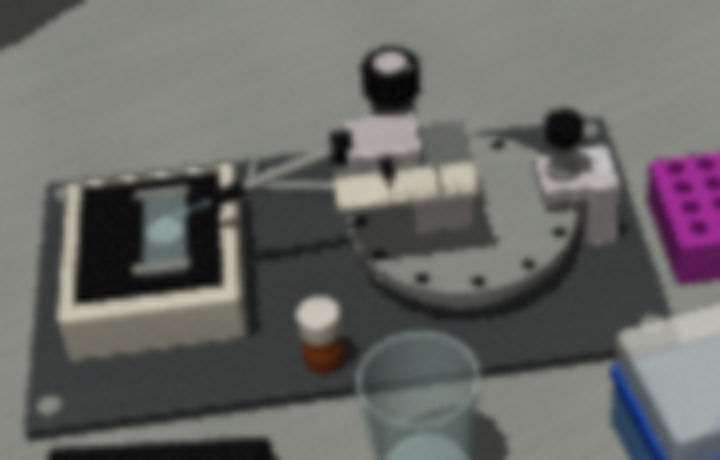

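Crop a: drive knob top centre about (290,266), plunger knob top (157,170), rule from (262,155) to (390,205), with pointer near (337,193) and park line near (299,165). Crop b: drive knob top (390,62), plunger (563,130), pointer (387,170), park line near (437,180).

Run:
```python
from h import *
T=lambda x,y:((x+.5)/4-.5+195,(y+.5)/4-.5+150)
S=lambda x,y:((x+.5)/4-.5+130,(y+.5)/4-.5+160)
C=[ray("top",*T(*c),.012)[:2] for c in((150,38),(680,232),(578,530),(35,318))]
print("corners",np.round(C,4),"sides",[np.linalg.norm(C[i]-C[i-1]).round(4) for i in range(4)])
yx=((C[0]-C[1])+(C[3]-C[2]));ey=yx/np.linalg.norm(yx);ex=np.array([ey[1],-ey[0]]);o=np.mean(C,0)
print("yaw",np.degrees(np.arctan2(ex[1],ex[0])),"o",o)
rig=lambda P:np.round([(P[:2]-o)@ex*1e3,(P[:2]-o)@ey*1e3],1)
def dark(n,box,thr):
    im=np.load(n+".npy");x0,y0,x1,y1=box;m=(im[y0:y1,x0:x1].max(2)<thr).astype(np.uint8)
    k,l,st,c=cv2.connectedComponentsWithStats(m);i=1+st[1:,4].argmax();return c[i]+[x0,y0],st[i]+[x0,y0,0,0,0]
for nm,z,t,s in(("knob",.142,T(290,266),S(390,62)),("knob-",.142,T(290,264),S(390,64)),("plung",.108,T(157,170),S(565,116)),("pointer",.102,T(337,193),S(387,175)),("park",.1,T(299,165),S(437,180)) ):
    a=ray("top",*t,z);b=ray("scene",*s,z);print(nm,a.round(4),b.round(4),rig(a),rig(b))
for n,bx,th in(("top",(228,184,242,202),60),("top",(258,205,278,228),60),("scene",(263,183,280,200),60),("scene",(218,168,240,190),60)):
    print(n,*dark(n,bx,th))
# profile along rule
P=ray("top",*T(262,155),.1);Q=ray("top",*T(390,205),.1);print("rule ends",rig(P),rig(Q))
for n in("top","scene"):
  im=np.load(n+".npy").astype(np.float32).mean(2)
  for X in (22,28,34,40,46,52):
    ys=np.arange(20,115,3);w=[o+ex*X*1e-3+ey*y*1e-3 for y in ys]
    uv=np.array([proj(n,[*p,.1]) for p in w],np.float32)
    print(n,X,cv2.remap(im,uv[:,:1],uv[:,1:],cv2.INTER_LINEAR).ravel().astype(int))
print(bot.tips_ahead)
```

```text
corners [[ 0.7123  0.0815]
 [ 0.5694 -0.2876]
 [ 0.367  -0.2064]
 [ 0.5117  0.16  ]] sides [np.float64(0.2154), np.float64(0.3958), np.float64(0.2181), np.float64(0.394)]
yaw -21.35667820795181 o [ 0.54008231 -0.0631156 ]
knob [ 0.5255 -0.011   0.142 ] [ 0.5222 -0.0111  0.142 ] [-32.6  43.3] [-35.6  41.9]
knob- [ 0.5267 -0.011   0.142 ] [ 0.524  -0.0121  0.142 ] [-31.4  43.7] [-33.5  41.7]
plung [0.5942 0.0726 0.108 ] [0.5907 0.0749 0.108 ] [  1.  146.1] [ -3.1 147. ]
pointer [ 0.5797 -0.0436  0.102 ] [ 0.5736 -0.0435  0.102 ] [29.8 32.6] [24.1 30.5]
park [ 0.5988 -0.0194  0.1   ] [ 0.5919 -0.0189  0.1   ] [38.8 62.1] [32.2 60.1]
top [233.45833333 192.56944444] [229 187   9  12  72]
top [266.67226891 218.86554622] [258 210  20  16 119]
scene [270.27368421 192.83157895] [265 188  11  11  95]
scene [227.45185185 181.42962963] [221 174  14  14 135]
rule ends [36.4 86.9] [35.  -2.1]
top 22 [151 154 141  95  51  75 113 144 147 137 142 139 139 141 124 120 129 136
 142 132 136 132  99  70  83 115 131 133 133 133 133 131]
top 28 [185 190 179 128  59  80 153 183 183 182 184 184 185 178 149 15
[... 765 characters left out ...]
 28 [190 189 173 128 106 151 180 186 187 188 188 187 184 165 150 174 186 187
 188 187 182 164 139 131 130 130 130 131 131 132 130 131]
scene 34 [192 191 188 164 155 177 187 184 185 186 186 185 181 157 154 178 182 180
 184 186 182 154 127 126 130 130 130 130 130 130 131 131]
scene 40 [189 186 180 170 168 171 172 169 168 174 174 172 168 143 136 160 169 166
 171 174 165 132 111 123 129 129 129 129 129 130 131 131]
scene 46 [139 137 136 128 130 136 132 126 132 140 139 135 130 121 121 133 135 127
 135 138 128 104 103 123 130 130 129 130 130 129 131 130]
scene 52 [ 73  72  71  70  70  72  71  75  85  92  92  92  91  90  90  91  92  91
  92  90  78  73  96 124 129 130 130 131 129 130 130 131]
0.019
```

Both views agree: knob axis at (0.5245, -0.0113), plunger axis at (0.592, 0.0735), and pointer-to-park distance about 29.5 mm (within the given 14–32). Moving above the knob now.

```bash
python3 -m creep '[[0.2,4,-3.2,0,0],[0.2,8,-6.4,0,0],[0.2,12,-9.6,0,0],[0.2,16,-12.7,0,0],[0.2,20,-15.8,0,0],[0.2,24,-19,0,0],[0.2,28,-22.1,0,0],[0.2,32,-25.3,0,0],[0.2,36,-28.5,0,0],[0.2,38,-30,0,0]]'
python3 -m creep '[[0.25,3,-2.5,0,0],[0.3,6,-5,0,0],[0.3,8.5,-7,0,0],[0.3,9.4,-7.5,0,0],[0.3,9.4,-7.5,0,0],[0.3,9.4,-7.5,0,0]]'
python3 - <<'E'
from h import *
s=bot.sense();print(s["q"],s["eef_pos"],s["orientation"],s["opening"])
d=np.array([.5245,-.0113,.139])-s["eef_pos"];print((np.array(s["orientation"]).T@d*100).round(2))
# second estimate of axes from knob outlines
im=np.load("scene.npy")
for u,v,z in((227.7,180.7,.130),(270.2,192.8,.099)): print(ray("scene",u,v,z))
E
```

```text
clock: 1.1
eef_pos: [0.47, -0.1157, 0.2114]
orientation: [[0.912, 0.41, -0.0], [0.41, -0.912, 0.001], [0.0, -0.001, -1.0]]
ft_force: [0.8, -0.8, 0.0]
opening: 0.8
grip_force: 0.0
clock: 1.7
eef_pos: [0.5239, -0.0125, 0.2113]
orientation: [[0.913, 0.408, -0.001], [0.408, -0.913, -0.001], [-0.001, 0.0, -1.0]]
ft_force: [-0.2, -0.8, 0.6]
opening: 0.7
grip_force: 0.0
[-2.34293806e-02  1.72061914e-01 -2.29849414e-01  1.17003517e+00
 -6.52097353e-04  2.69765699e+00] [ 0.52389526 -0.01250548  0.2112516 ] [[ 9.12881459e-01  4.08223083e-01 -1.16512928e-03]
 [ 4.08222615e-01 -9.12882197e-01 -6.24973074e-04]
 [-1.31875421e-03  9.48942104e-05 -9.99999126e-01]] 0.6996696418502661
[ 0.11 -0.09  7.23]
[ 0.52899851 -0.0139627   0.13      ]
[0.59461645 0.07042659 0.099     ]
```

```bash
python3 -m creep '[[0.3,0.15,0,2,0],[0.3,0.15,0,4,0],[0.3,0.15,0,5.5,0],[0.3,0.15,0,6.5,0],[0.3,0.15,0,7.2,0],[0.3,0.15,0,7.2,0],[0.3,0.15,0,7.2,0]]' 25
python3 -m creep '[[0.5,0,0,0,0],[0.6,0,0,0,0],[0.7,0,0,0,0],[0.7,0,0,0,0],[0.7,0,0,0,0],[0.7,0,0,0,0]]' 25
```

```text
clock: 2.4
eef_pos: [0.5262, -0.0115, 0.1401]
orientation: [[0.913, 0.408, 0.001], [0.408, -0.913, -0.0], [0.001, 0.0, -1.0]]
ft_force: [-0.2, 0.4, -0.6]
opening: 0.699
grip_force: 0.0
clock: 3.0
eef_pos: [0.526, -0.0111, 0.1396]
orientation: [[0.913, 0.409, 0.0], [0.409, -0.913, -0.0], [0.0, 0.0, -1.0]]
ft_force: [0.2, -1.0, -0.9]
opening: 0.303
grip_force: 0.0
```

```bash
python3 -m creep '[[0.75,0,0,0,0],[0.8,0,0,0,0],[0.8,0,0,0,0]]' 25
python3 - <<'E'
from h import *
a,_=shot("top");b,_=shot("scene")
a=cv2.resize(a[170:260,220:320],(400,360),interpolation=2);b=cv2.resize(b[130:220,180:280],(400,360),interpolation=2)
cv2.imwrite("pics/c.png",np.hstack([a,b])[:,:,::-1])
E
```

```text
clock: 3.3
eef_pos: [0.5259, -0.0111, 0.1396]
orientation: [[0.913, 0.408, -0.0], [0.408, -0.913, 0.0], [0.0, -0.0, -1.0]]
ft_force: [-0.3, 0.3, 0.1]
opening: 0.199
grip_force: 0.0
```

View pics/c.png

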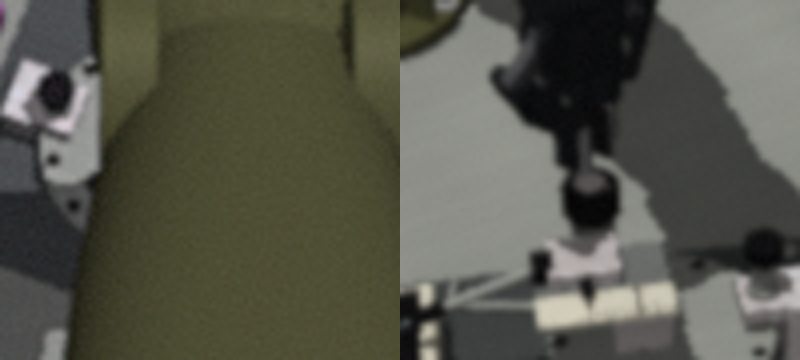

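The scene half shows the closing fingers ending at the knob's top edge, near (580,165), behind the knob at (590,205). So the grip missed it. I'll check against depth.

Run:
```python
from h import *
def pts(n,d,box):
    p=eyes.camera_params(n);x0,y0,x1,y1=box;v,u=np.mgrid[y0:y1,x0:x1];z=d[y0:y1,x0:x1].ravel()
    r=np.linalg.inv(p["mtx"])@np.stack([u.ravel(),v.ravel(),np.ones(u.size)])*z
    return (p["rotation"]@r).T+p["xyz"]
for n,bk,bp in(("top",(255,204,280,230),(226,182,243,203)),("scene",(216,165,242,195),(260,182,282,204))):
    d=np.load(n+"d.npy")
    for nm,b,lo,hi in(("knob",bk,.119,.16),("plunger",bp,.088,.125)):
        P=pts(n,d,b);P=P[(P[:,2]>lo)&(P[:,2]<hi)];print(n,nm,len(P),P.min(0).round(4),P.max(0).round(4),((P.max(0)+P.min(0))/2).round(4))
im,d=shot("scene")
P=pts("scene",d,(200,130,260,195));P=P[(P[:,2]>.118)&(P[:,2]<.23)]
for h in np.arange(.12,.22,.01):
    q=P[abs(P[:,2]-h)<.005]
    if len(q):print(h.round(3),len(q),q[:,:2].min(0).round(3),q[:,:2].max(0).round(3))
for z in(.12,.142):print(proj("scene",[.526,-.011,z]),proj("top",[.526,-.011,z]))
```

```text
top knob 182 [ 0.5058 -0.0282  0.1205] [0.5411 0.0087 0.1485] [ 0.5235 -0.0098  0.1345]
top plunger 79 [0.5815 0.0643 0.0998] [0.606  0.0879 0.1142] [0.5937 0.0761 0.107 ]
scene knob 199 [ 0.5056 -0.0318  0.1191] [0.5419 0.007  0.1457] [ 0.5237 -0.0124  0.1324]
scene plunger 88 [0.5794 0.0594 0.0933] [0.6065 0.0832 0.1115] [0.5929 0.0713 0.1024]
0.12 26 [ 0.517 -0.03 ] [0.541 0.002]
0.13 46 [ 0.517 -0.031] [0.542 0.003]
0.14 114 [ 0.509 -0.031] [0.541 0.006]
0.15 1 [ 0.523 -0.001] [ 0.523 -0.001]
0.16 11 [ 0.521 -0.028] [0.538 0.001]
0.17 46 [ 0.518 -0.035] [0.541 0.005]
0.18 60 [ 0.515 -0.035] [0.54  0.006]
0.19 49 [ 0.517 -0.036] [0.539 0.009]
0.2 38 [ 0.514 -0.032] [0.543 0.017]
0.21 103 [ 0.511 -0.056] [0.551 0.029]
[228.42665725 182.77139164] [266.81355504 217.35467864]
[227.87568602 175.89609086] [267.13888138 215.92227433]
```

Depth confirms the knob's xy but puts the fingertips near z 0.155, higher than the reported pose implies. I'll open the fingers and look closer before lowering further.

```bash
python3 -m creep '[[0.5,0,0,0,0],[0.3,0,0,0,0],[0.3,0,0,0,0],[0.3,0,0,0,0],[0.3,0,0,0,0]]'
python3 - <<'E'
from h import *
im,d=shot("scene")
cv2.imwrite("pics/d.png",cv2.resize(np.clip(im[110:200,180:280].astype(float)*1.8,0,255).astype(np.uint8),(660,594),interpolation=2)[:,:,::-1])
p=eyes.camera_params("scene");v,u=np.mgrid[110:200,180:280]
P=((p["rotation"]@(np.linalg.inv(p["mtx"])@np.stack([u.ravel(),v.ravel(),np.ones(u.size)])*d[110:200,180:280].ravel())).T+p["xyz"])
r=np.linalg.norm(P[:,:2]-[.526,-.011],axis=1);P=P[(r<.07)&(P[:,2]>.112)]
e=np.array([.408,-.913]);t=(P[:,:2]-[.526,-.011])@e
for h in np.arange(.115,.25,.01):
    k=abs(P[:,2]-h)<.005
    print(h.round(3),np.histogram(t[k]*1e3,np.arange(-70,71,10))[0])
print(bot.sense()["eef_pos"])
E
```

```text
clock: 3.95
eef_pos: [0.5259, -0.0111, 0.1396]
orientation: [[0.913, 0.408, -0.0], [0.408, -0.913, 0.0], [-0.0, -0.0, -1.0]]
ft_force: [-0.2, 0.4, -0.7]
opening: 0.699
grip_force: 0.0
0.115 [ 0  0  0  0  0  1  1 13 16 27 33 22 19  0]
0.125 [ 0  0  0  0  0  1  4 14 27  0  0  0  0  0]
0.135 [ 0  0  0  0  0  2  6 12 26  0  0  0  0  0]
0.145 [ 0  0  0  0  0 12 35 33 20  0  0  0  0  0]
0.155 [0 0 0 0 0 0 0 0 0 0 0 0 0 0]
0.165 [0 0 0 4 5 0 0 0 0 0 3 0 0 0]
0.175 [ 0  0  0 10 21  0  0  0  0  0 15 13  0  0]
0.185 [ 0  0  0 14 15  0  0  0  0  0 15 16  0  0]
0.195 [ 0  0  0 13 17  0  0  0  0  2 13 14  0  0]
0.205 [ 0  0  0 30  4  0  0  0  0  0  6  8  0  0]
0.215 [ 0 10  7 19  6  0  0  0  0  3 13 12 13 18]
0.225 [ 4 21  3  4 10  0  0  0  0  8 19  0 21 20]
0.235 [ 4 20  0  1 13  9  5  4  1 24 30  0  8 26]
0.245 [ 4 25  0  0  4 16 10  3  7 27  6  0  6 32]
[ 0.52592524 -0.01111428  0.13958437]
```

View pics/d.png

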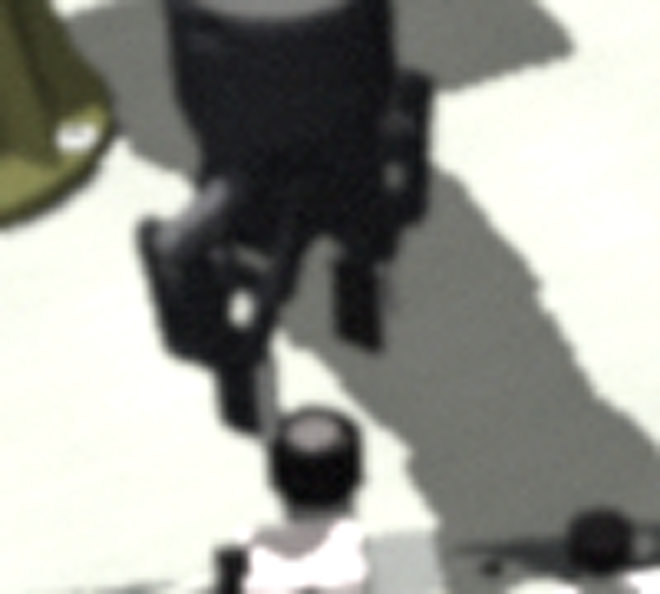

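Picture d shows the tips (245,430) and (360,345) well above the knob top (315,435). Depth says tips at z ≈ 0.16, so the true tool is about 35 mm higher than reported while xy agrees. I'll lower in steps, watching force and tips.

```bash
cat > tips.py <<'E'
from h import *
def tips(c):
    im,d=shot("scene");p=eyes.camera_params("scene");v,u=np.mgrid[80:230,150:320];z=d[80:230,150:320].ravel()
    P=(p["rotation"]@(np.linalg.inv(p["mtx"])@np.stack([u.ravel(),v.ravel(),np.ones(u.size)])*z)).T+p["xyz"]
    s=bot.sense();e=np.array(s["orientation"])[:2,1];w=(P[:,:2]-c)@e;r=np.linalg.norm(P[:,:2]-c,axis=1)
    for h in np.arange(.095,.21,.005):
        k=(abs(P[:,2]-h)<.0025)&(r<.07);print(h.round(3),np.histogram(w[k]*1e3,np.arange(-60,61,10))[0])
    print(s["clock"],s["eef_pos"],s["ft_force"],s["opening"])
E
python3 -m creep '[[0.3,0,0,1,0],[0.3,0,0,1.5,0],[0.3,0,0,2,0],[0.3,0,0,2.5,0],[0.3,0,0,3,0],[0.3,0,0,3.2,0],[0.3,0,0,3.2,0],[0.3,0,0,3.2,0]]'
python3 -c "
from tips import *
tips([.526,-.011])"
```

```text
clock: 4.8
eef_pos: [0.5261, -0.0111, 0.1077]
orientation: [[0.913, 0.408, 0.0], [0.408, -0.913, -0.0], [0.0, 0.0, -1.0]]
ft_force: [0.6, -0.6, 0.4]
opening: 0.701
grip_force: 0.0
0.095 [0 0 0 1 0 1 1 0 0 0 0 1]
0.1 [ 0  0  0  0 10 34 39 40 29 39 31 44]
0.105 [ 0  0  0  0  0  2  0  1  3  6  9 27]
0.11 [ 0  0  0  0  0  2 11 25 43 41 29 20]
0.115 [ 0  0  0  0  0  0  7 10 11 15 18 16]
0.12 [0 0 0 0 0 2 3 6 0 0 0 0]
0.125 [0 0 0 0 0 3 5 7 0 0 0 0]
0.13 [ 0  0  0  0  0  3  6 12  0  0  0  0]
0.135 [ 0  0  4  6  1  3  4 11  0  5  0  0]
0.14 [ 0  1  7  8  6 18 10 15  0  4  0  0]
0.145 [ 0  1  6  8  9 17 21  6  0  7 11  0]
0.15 [0 2 6 6 0 0 0 0 0 6 5 0]
0.155 [ 0  1  4  8  0  0  0  0  0  6 10  0]
0.16 [0 1 4 8 0 0 0 0 0 7 6 0]
0.165 [ 0  2  6  8  0  0  0  0  0 11  4  0]
0.17 [ 0  0 10  9  0  0  0  0  0  3  3  0]
0.175 [ 0  1 10  0  0  0  0  0  0  2  3  0]
0.18 [ 3  4 14  4  0  0  0  0  1  6  7  3]
0.185 [8 4 4 2 0 0 0 0 2 8 5 8]
0.19 [14  1  2  2  0  0  0  0  2 10  1 13]
0.195 [10  0  0  6  0  0  0  0  2  5  0  4]
0.2 [ 5  2  1  7  2  1  1  1 14 24  0  4]
0.205 [11  2  0  5  3  5  2  2  9  8  0  5]
4.85 [ 0.52614871 -0.01113057  0.10784598] [-0.25330886  0.31191197  0.35627801] 0.6969194683913609
```

```bash
python3 -m creep '[[0.3,0,0,0.5,0],[0.4,0,0,0.5,0],[0.5,0,0,0.5,0],[0.55,0,0,0.5,0],[0.6,0,0,0.5,0],[0.65,0,0,0.5,0],[0.65,0,0,0.5,0],[0.65,0,0,0.5,0]]' 25
python3 -c "
from tips import *
tips([.526,-.011])"
```

```text
clock: 5.65
eef_pos: [0.5257, -0.0105, 0.1028]
orientation: [[0.913, 0.409, -0.0], [0.409, -0.913, 0.001], [0.0, -0.001, -1.0]]
ft_force: [-2.8, 2.9, 5.8]
opening: 0.4
grip_force: 24.6
0.095 [0 0 0 0 0 0 2 0 1 1 0 2]
0.1 [ 0  0  0  0 10 36 41 40 29 33 33 39]
0.105 [ 0  0  0  0  0  1  0  1  3 11 10 25]
0.11 [ 0  0  0  0  0  1  7 22 35 41 33 20]
0.115 [ 0  0  0  0  0  1  6 15 13 13 21 14]
0.12 [0 0 0 0 0 2 3 4 1 0 0 0]
0.125 [0 0 0 0 0 2 5 3 1 0 0 0]
0.13 [0 0 0 3 1 4 7 7 9 0 0 0]
0.135 [ 0  0  0  1  2  4  5  5 11  0  0  0]
0.14 [ 0  0  0  1 11 13  9  5  9  2  0  0]
0.145 [ 0  0  0  3 21 13 11  4  9  5  0  0]
0.15 [ 0  0  0  2 12  0  0  1 12  5  0  0]
0.155 [ 0  0  0  3 11  0  0  1  5  3  0  0]
0.16 [ 0  0  0  5 14  0  0  1  6  2  0  0]
0.165 [0 0 0 4 6 0 0 0 3 0 0 0]
0.17 [ 0  2  1  6 11  0  0  2  5  4  2  0]
0.175 [ 0  3  5 13  5  0  0  3 14  3 15  1]
0.18 [ 0  7  5  5  4  0  0  2  8  3 12  2]
0.185 [0 7 1 0 6 0 0 0 6 0 5 7]
0.19 [ 3  5  0  2  5  0  0  5 18  0  3  7]
0.195 [ 3 12  0  2  7  0  0 11 23  0  3 12]
0.2 [ 3  9  0  3  8  4  1  3 10  0  3 14]
0.205 [ 4  9  0  1  8  4  2  2 10  0  2  7]
5.7 [ 0.52567224 -0.01052673  0.10281389] [-3.05200069  4.88141426  5.16173979] 0.40057476604769937
```

Knob gripped (34 mm). Now turn it counter-clockwise, which is negative roll.

```bash
python3 -m creep '[[0.65,0,0,0,-4],[0.65,0,0,0,-12],[0.65,0,0,0,-20],[0.65,0,0,0,-28],[0.65,0,0,0,-36],[0.65,0,0,0,-44],[0.65,0,0,0,-52],[0.65,0,0,0,-60],[0.65,0,0,0,-68],[0.65,0,0,0,-70]]'
cat > rule.py <<'E'
from h import *
from scipy.ndimage import gaussian_filter1d as g
o=np.array([.54008,-.06312]);a=np.radians(-21.36);ex=np.array([np.cos(a),np.sin(a)]);ey=np.array([-ex[1],ex[0]])
def rule(n,im):
  im=im.astype(np.float32).mean(2);ys=np.arange(5,95,.5)
  for X in (20,23,26,29,32,35):
    uv=np.array([proj(n,[*(o+ex*X*1e-3+ey*y*1e-3),.1]) for y in ys],np.float32)
    s=g(cv2.remap(im,uv[:,:1],uv[:,1:],cv2.INTER_CUBIC).ravel(),2)
    k=[i for i in range(1,len(ys)-1) if s[i]<s[i-1] and s[i]<=s[i+1] and min(max(s[max(0,i-14):i]),max(s[i:i+14]))-s[i]>12]
    print(n,X,[(float(ys[i]),int(s[i])) for i in k])
E
python3 -c "
from rule import *
rule('scene',np.load('scene.npy'));im,_=shot('scene');rule('scene',im);print(bot.sense()['q'])"
```

```text
clock: 6.7
eef_pos: [0.5246, -0.0101, 0.1028]
orientation: [[-0.076, 0.997, -0.002], [0.997, 0.076, 0.002], [0.002, -0.002, -1.0]]
ft_force: [-6.5, 5.7, 8.5]
opening: 0.399
grip_force: 24.9
scene 20 [(31.5, 32), (61.5, 120)]
scene 23 [(31.5, 54), (61.5, 132)]
scene 26 [(31.5, 84), (61.5, 144)]
scene 29 [(31.0, 114), (61.0, 150)]
scene 32 [(31.0, 136), (61.0, 149)]
scene 35 [(31.0, 158), (60.5, 146)]
scene 20 [(44.5, 40), (61.5, 122)]
scene 23 [(44.5, 70), (61.5, 141)]
scene 26 [(44.0, 105), (61.5, 150)]
scene 29 [(44.0, 132), (61.0, 153), (90.0, 63)]
scene 32 [(44.0, 142), (61.0, 151), (89.5, 67)]
scene 35 [(44.0, 150), (61.0, 147), (89.0, 72)]
[-0.02058387  0.24632373 -0.39533112  0.93128162  0.0020389   1.4746693 ]
```

```bash
python3 -m creep '[[0.65,0,0,0,-6],[0.65,0,0,0,-14],[0.65,0,0,0,-22],[0.65,0,0,0,-30],[0.65,0,0,0,-38],[0.65,0,0,0,-46],[0.65,0,0,0,-54],[0.65,0,0,0,-62],[0.65,0,0,0,-68],[0.65,0,0,0,-70]]'
python3 -m creep '[[0.65,0,0,0,-7],[0.65,0,0,0,-13],[0.65,0,0,0,-17],[0.65,0,0,0,-18],[0.65,0,0,0,-18],[0.65,0,0,0,-18]]'
python3 -c "
from rule import *
im,_=shot('scene');rule('scene',im);s=bot.sense();print(s['q'],s['ft_torque'])"
```

```text
clock: 7.75
eef_pos: [0.5235, -0.011, 0.1028]
orientation: [[-0.963, 0.271, -0.004], [0.271, 0.963, 0.0], [0.004, -0.001, -1.0]]
ft_force: [-10.2, 2.9, 10.9]
opening: 0.399
grip_force: 25.2
clock: 8.35
eef_pos: [0.5235, -0.0114, 0.1028]
orientation: [[-0.999, -0.037, -0.004], [-0.037, 0.999, -0.001], [0.004, -0.0, -1.0]]
ft_force: [-9.7, 1.7, 10.8]
opening: 0.396
grip_force: 25.2
scene 20 [(59.5, 33)]
scene 23 [(59.5, 52)]
scene 26 [(60.0, 72)]
scene 29 [(60.0, 88), (88.5, 102)]
scene 32 [(60.0, 101)]
scene 35 [(60.5, 123)]
[-2.12565426e-02  2.45867853e-01 -3.95919929e-01  9.32758052e-01
 -6.78550184e-04 -5.80313193e-02] [0.34895971 2.11747481 0.04900639]
```

```bash
python3 -m creep '[[0.65,0,0,0,-6],[0.65,0,0,0,-11],[0.65,0,0,0,-14],[0.65,0,0,0,-14],[0.65,0,0,0,-14]]'
python3 -c "
from rule import *
im,_=shot('scene');rule('scene',im);im,_=shot('top');rule('top',im);cv2.imwrite('pics/e.png',cv2.resize(im[150:285,195:375],(720,540),interpolation=2)[:,:,::-1])"
```

```text
clock: 8.9
eef_pos: [0.5235, -0.0117, 0.1027]
orientation: [[-0.961, -0.277, -0.004], [-0.277, 0.961, -0.001], [0.004, -0.0, -1.0]]
ft_force: [-9.0, -0.1, 11.6]
opening: 0.4
grip_force: 25.2
scene 20 [(62.0, 42)]
scene 23 [(62.0, 77)]
scene 26 [(62.0, 116)]
scene 29 [(61.5, 134), (88.0, 95)]
scene 32 [(61.5, 133), (87.5, 108)]
scene 35 [(62.0, 131), (87.0, 107)]
top 20 []
top 23 []
top 26 []
top 29 []
top 32 []
top 35 []
```

Pointer reads 62.0 against a parallax-corrected target of 61.9. Releasing and rising to check from above.

```bash
python3 -m creep '[[0.5,0,0,0,0],[0.35,0,0,0,0],[0.3,0,0,0,0],[0.3,0,0,0,0],[0.3,0,0,-2,0],[0.3,0,0,-4,0],[0.3,0,0,-6,0],[0.3,0,0,-8,0],[0.3,0,0,-8,0]]'
python3 -m creep '[[0.3,0,4,0,0],[0.3,0,8,0,0],[0.3,0,12,0,0],[0.3,0,16,0,0],[0.3,0,20,0,0],[0.3,0,20,0,0]]'
python3 -c "
from rule import *
rule('top',np.load('top.npy'))
for i in range(2):
  im,_=shot('scene');rule('scene',im);im,_=shot('top');rule('top',im)
cv2.imwrite('pics/e.png',cv2.resize(im[150:285,195:375],(720,540),interpolation=2)[:,:,::-1])"
```

```text
clock: 9.9
eef_pos: [0.5281, -0.0113, 0.1853]
orientation: [[-0.961, -0.277, 0.005], [-0.277, 0.961, -0.0], [-0.005, -0.002, -1.0]]
ft_force: [-0.3, -0.6, 0.4]
opening: 0.701
grip_force: 0.0
clock: 10.5
eef_pos: [0.4689, 0.1846, 0.1816]
orientation: [[-0.959, -0.283, -0.001], [-0.283, 0.959, 0.001], [0.001, 0.001, -1.0]]
ft_force: [0.1, -0.2, -0.2]
opening: 0.698
grip_force: 0.0
top 20 [(32.5, 92), (88.5, 70)]
top 23 [(32.5, 39), (63.5, 123), (90.0, 64)]
top 26 [(33.0, 39), (63.5, 138), (90.5, 87)]
top 29 [(33.0, 54), (63.0, 149)]
top 32 [(33.0, 85), (63.0, 147)]
top 35 [(33.0, 114), (63.0, 137)]
scene 20 [(62.0, 42)]
scene 23 [(62.0, 76)]
scene 26 [(62.0, 115)]
scene 29 [(61.5, 131)]
scene 32 [(61.5, 129), (87.5, 120)]
scene 35 [(62.0, 128), (87.0, 108)]
top 20 [(10.5, 107), (66.0, 123), (89.0, 81)]
top 23 [(64.0, 47), (90.0, 78)]
top 26 [(63.5, 38), (91.5, 88)]
top 29 [(63.5, 49)]
top 32 [(63.5, 92)]
top 35 [(63.0, 138)]
scene 20 [(62.0, 41)]
scene 23 [(62.0, 75)]
scene 26 [(62.0, 115)]
scene 29 [(61.5, 132)]
scene 32 [(61.5, 131), (87.5, 121)]
scene 35 [(62.0, 129), (87.0, 109)]
top 20 [(65.5, 122), (89.0, 79)]
top 23 [(64.0, 49), (90.0, 79)]
top 26 [(64.0, 37), (91.5, 89)]
top 29 [(63.5, 51)]
top 32 [(63.5, 91)]
top 35 [(63.0, 137)]
```

View pics/e.png

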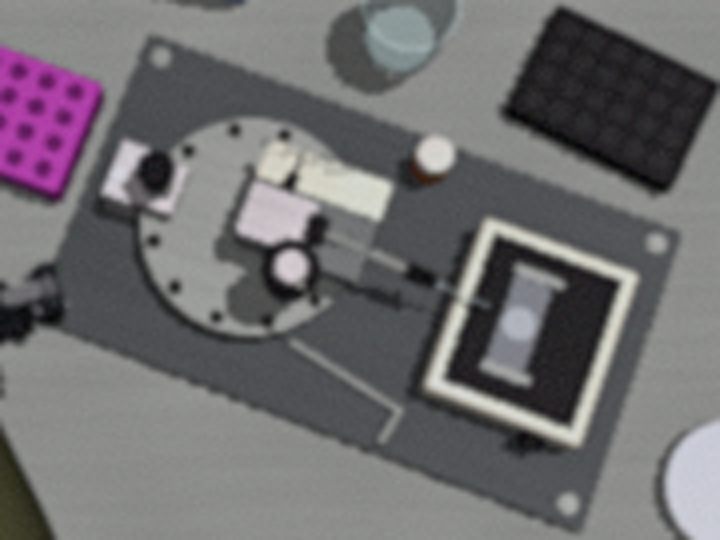

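The top view shows the pointer (290,183) on the park line, with readings 63.5–64 against 63.2 from above and 62.0 against 61.9 in the scene view. Everything else is unmoved. Now the plunger: go above it first.

```bash
python3 -m creep '[[0.45,-2,-3.5,0,0],[0.45,-4,-7,0,0],[0.45,-6.5,-10.5,0,0],[0.45,-8.8,-14.2,0,0],[0.45,-8.8,-14.2,0,0],[0.45,-8.8,-14.2,3,0],[0.45,-8.8,-14.2,5.5,0],[0.45,-8.8,-14.2,7,0],[0.45,-8.8,-14.2,7,0],[0.45,-8.8,-14.2,7,0]]'
python3 - <<'E'
from tips import *
tips([.593,.0735])
s=bot.sense();print((np.array(s["orientation"]).T@(np.array([.593,.0735,.062])-s["eef_pos"])*100).round(2))
E
```

```text
clock: 11.7
eef_pos: [0.5941, 0.0683, 0.1127]
orientation: [[-0.961, -0.276, -0.001], [-0.276, 0.961, -0.0], [0.001, 0.0, -1.0]]
ft_force: [0.6, 0.6, -0.2]
opening: 0.552
grip_force: 0.0
0.095 [0 0 0 0 3 3 0 0 0 0 0 0]
0.1 [ 1  0  0  0  8 10  1  0  0  0  0  0]
0.105 [0 0 0 0 8 7 7 1 0 0 0 0]
0.11 [ 7  1  0  0  3 22 14  0  0  0  0  0]
0.115 [5 4 0 0 0 0 0 0 0 0 0 0]
0.12 [0 0 0 0 0 0 0 0 0 0 0 0]
0.125 [0 0 0 0 0 0 0 0 0 0 0 0]
0.13 [0 0 0 0 0 0 0 0 0 0 0 0]
0.135 [0 0 3 0 0 0 0 5 1 0 0 0]
0.14 [ 0  0  5  0  0  0  0 10  1  0  0  0]
0.145 [ 0  7  5  0  0  0  0 14  3  1  0  0]
0.15 [0 8 8 1 0 0 0 8 2 0 0 0]
0.155 [ 0  9  6  0  0  0  0 14  1  0  0  0]
0.16 [ 0  8  6  0  0  0  0 11  1  0  0  0]
0.165 [ 0  6  8  0  0  0  0 16  2  0  0  0]
0.17 [ 0  3  5  0  0  0  0 12  2  0  0  0]
0.175 [ 0  3  4  0  0  0  0 11  5  1  0  0]
0.18 [3 4 3 0 0 0 0 9 7 2 2 0]
0.185 [ 8  7 10  1  0  0  0 12  8  7  1  0]
0.19 [11  5  8  2  0  0  0  3  2  6  8  0]
0.195 [6 0 9 1 0 0 0 5 0 2 6 1]
0.2 [ 4  0 16  2  0  0  0  6  1  1  6  3]
0.205 [ 4  0 24 15  0  0  2 10  2  0  9  1]
11.75 [0.59476456 0.06853393 0.11349013] [ 0.32492959  0.12087312 -0.03148589] 0.5469692789868784
[0.04 0.53 5.15]
```

```bash
python3 -m creep '[[0.45,0,0.5,0,0],[0.45,0,0.5,1,0],[0.45,0,0.5,2,0],[0.45,0,0.5,3,0],[0.45,0,0.5,4,0],[0.45,0,0.5,4.6,0],[0.45,0,0.5,4.9,0],[0.45,0,0.5,4.9,0],[0.45,0,0.5,4.9,0]]'
python3 -c "
from tips import *
tips([.593,.0735])" | head -12
```

```text
clock: 12.65
eef_pos: [0.5932, 0.0738, 0.0638]
orientation: [[-0.961, -0.277, 0.0], [-0.277, 0.961, 0.0], [-0.0, -0.0, -1.0]]
ft_force: [-0.7, -0.5, 0.0]
opening: 0.547
grip_force: 0.0
0.095 [ 0  0  9  4  4  5  0  0 10  1  0  0]
0.1 [ 0  0 10  4  3  6  1  0 13  1  0  0]
0.105 [ 0  0  9  3  7  8  6  0 10  0  0  0]
0.11 [ 6  4 11  3  2 16 15  1 15  1  0  0]
0.115 [ 5  2  8  4  0  0  0  0 12  2  0  0]
0.12 [ 0  0  7  4  0  0  0  0 11  1  0  0]
0.125 [ 0  0  3  2  0  0  0  0 17  1  0  0]
0.13 [ 0  0  5  2  0  0  0  0 11  2  0  0]
0.135 [ 7  0  8  2  0  0  0  0 16  2  6  0]
0.14 [16  3 10  8  0  0  0  0  6  2  8  2]
0.145 [14  2  5  5  0  0  0  1  2  1  7  3]
0.15 [10  2  7  4  0  0  0  4  1  0  4  4]
```

Fingers straddle the plunger knob, with no contact. Close firmly.

```bash
python3 -m creep '[[0.55,0,0,0,0],[0.65,0,0,0,0],[0.7,0,0,0,0],[0.75,0,0,0,0],[0.8,0,0,0,0],[0.8,0,0,0,0],[0.8,0,0,0,0]]' 60
```

```text
clock: 13.4
eef_pos: [0.5933, 0.0736, 0.0642]
orientation: [[-0.961, -0.277, 0.001], [-0.277, 0.961, -0.0], [-0.001, -0.001, -1.0]]
ft_force: [-1.8, -2.1, 5.7]
opening: 0.272
grip_force: 58.8
```

```bash
python3 -m creep '[[0.8,0,0,-0.1,0],[0.8,0,0,-0.2,0],[0.8,0,0,-0.3,0],[0.8,0,0,-0.4,0],[0.8,0,0,-0.5,0],[0.8,0,0,-0.6,0],[0.8,0,0,-0.6,0]]' 80
python3 -c "
from tips import *
tips([.593,.0735])"
```

```text
clock: 14.1
eef_pos: [0.5932, 0.0736, 0.0687]
orientation: [[-0.961, -0.277, -0.0], [-0.277, 0.961, -0.001], [0.0, -0.0, -1.0]]
ft_force: [5.8, -2.0, -9.3]
opening: 0.264
grip_force: 78.8
0.095 [0 0 0 2 3 1 0 2 0 0 0 0]
0.1 [1 0 0 8 7 5 2 3 1 0 0 0]
0.105 [0 0 0 6 5 5 1 3 1 0 0 0]
0.11 [3 3 0 7 7 8 9 6 2 0 0 0]
0.115 [8 2 0 8 5 7 8 6 0 0 0 0]
0.12 [ 0  0  0  6  5  0  4 10  0  0  0  0]
0.125 [ 0  0  0  5  2  0  2 12  0  0  0  0]
0.13 [ 0  0  0  3  2  0  0 11  1  0  0  0]
0.135 [ 0  2  2  6  1  0  0 12  1  5  0  0]
0.14 [ 0  9  3 14  7  0  0 10  3  7  2  0]
0.145 [0 9 3 8 5 0 0 6 2 5 1 0]
0.15 [1 6 1 7 1 0 1 4 0 6 3 0]
0.155 [ 5  5  1 16  5  0  3  5  0  4  4  1]
0.16 [ 9  2  0 17  7  0  4  8  1  1 11  1]
0.165 [10  3  0  9  5  2  5  4  0  0  9  2]
0.17 [ 8  3  0  8  4  1  7  4  0  0 12  3]
0.175 [ 5  2  1 11  7  0  7  5  0  0  6  3]
0.18 [ 3  6  1  6  2  0  8  3  0  0 10 10]
0.185 [7 4 5 9 8 1 5 4 2 0 0 8]
0.19 [19  8  5  7  7  3 10  3  0  0  0  4]
0.195 [ 1 16 10  5 13  6  7  3  0  0  0  0]
0.2 [0 7 8 6 6 2 0 0 0 0 0 0]
0.205 [ 0  5 16  5  1  0  0  0  0  0  0  0]
14.15 [0.59324063 0.07356627 0.06864992] [ 4.96187582 -0.48705563 -8.69272604] 0.26787262342245943
```

Force matches the spring (9.3 N at 4.5 mm lift). Continue to the stop.

```bash
python3 -m creep '[[0.8,0,0,-0.1,0],[0.8,0,0,-0.2,0],[0.8,0,0,-0.3,0],[0.8,0,0,-0.4,0],[0.8,0,0,-0.5,0],[0.8,0,0,-0.6,0],[0.8,0,0,-0.6,0],[0.8,0,0,-0.6,0]]' 80
python3 -m creep '[[0.8,0,0,-0.05,0],[0.8,0,0,-0.1,0],[0.8,0,0,-0.15,0],[0.8,0,0,-0.2,0],[0.8,0,0,-0.2,0],[0.8,0,0,-0.2,0]]' 80
```

```text
clock: 14.95
eef_pos: [0.5932, 0.0736, 0.0742]
orientation: [[-0.961, -0.277, -0.0], [-0.277, 0.961, -0.001], [0.001, -0.0, -1.0]]
ft_force: [6.3, -0.9, -12.0]
opening: 0.264
grip_force: 78.9
clock: 15.55
eef_pos: [0.5932, 0.0736, 0.0761]
orientation: [[-0.961, -0.277, -0.0], [-0.277, 0.961, -0.001], [0.001, -0.0, -1.0]]
ft_force: [6.9, -0.7, -13.4]
opening: 0.269
grip_force: 78.9
```

```bash
python3 -m creep '[[0.8,0,0,-0.05,0],[0.8,0,0,-0.1,0],[0.8,0,0,-0.1,0],[0.8,0,0,-0.1,0]]' 80
python3 -m creep '[[0.8,0,0,-0.05,0],[0.8,0,0,-0.05,0],[0.8,0,0,-0.05,0]]' 80
```

```text
clock: 15.95
eef_pos: [0.5931, 0.0736, 0.0765]
orientation: [[-0.961, -0.277, -0.001], [-0.277, 0.961, -0.001], [0.001, -0.0, -1.0]]
ft_force: [8.6, -0.7, -16.5]
opening: 0.268
grip_force: 79.4
clock: 16.25
eef_pos: [0.5931, 0.0736, 0.0765]
orientation: [[-0.961, -0.277, -0.001], [-0.277, 0.961, -0.001], [0.001, -0.0, -1.0]]
ft_force: [10.0, -0.1, -20.4]
opening: 0.262
grip_force: 79.6
```

Hard against the stop (z fixed, force rising). One check that nothing slipped or shifted.

```bash
python3 -m creep '[[0.8,0,0,0,0],[0.8,0,0,0,0],[0.8,0,0,0,0],[0.8,0,0,0,0],[0.8,0,0,0,0]]' 80
python3 -c "
from rule import *
im,d=shot('scene');rule('scene',im)
cv2.imwrite('pics/f.png',cv2.resize(im[140:275,130:310],(720,540),interpolation=2)[:,:,::-1])"
```

```text
clock: 16.75
eef_pos: [0.5931, 0.0736, 0.0765]
orientation: [[-0.961, -0.277, -0.001], [-0.277, 0.961, -0.001], [0.001, -0.0, -1.0]]
ft_force: [9.5, -1.5, -20.8]
opening: 0.265
grip_force: 79.6
scene 20 [(62.0, 45)]
scene 23 [(62.0, 80)]
scene 26 [(62.0, 119)]
scene 29 [(61.5, 137)]
scene 32 [(62.0, 135), (87.5, 126)]
scene 35 [(62.0, 133), (87.5, 114)]
```

View pics/f.png

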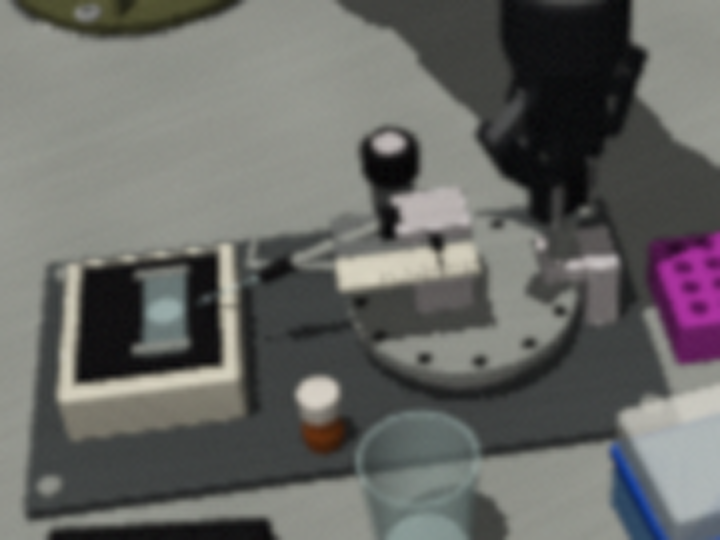

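The picture shows the pointer (437,245) on the park line, the gripper holding the raised plunger knob at (560,215), the disc holes unchanged and the bench undisturbed. Handing in.

```bash
python3 -c "
from workcell import bot
print(bot.hand_in())"
```

```text
the job is handed in; nothing more can be done
None
```

The job is handed in: the pointer is on the park line to within about 0.5 mm in both camera views, the index plunger is pulled up against its stop and still held in the gripper, the arm still points as it did at the start, and nothing else on the bench looks moved.

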